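# Shut a two-leaf bench cupboard in the right order

### The arm

A 6-joint arm with a two-finger parallel gripper is mounted at the origin on a cart in front of the work surface, level with it; the furniture and walls round the work are solid. World frame = base frame: x ahead of the robot, y to its left, z up, the work surface at z = 0. Lengths are in mm, angles in rad, forces in N, time in s.
With the tool pointing down it reaches from about 400 to 925 mm from the base axis. Payload 12.5 kg.
Tool frame: the origin (TCP) lies at the very end of the fingers, on their centre line; the grasp point (between the pads) lies grip_depth behind it (grip_depth is the distance from the TCP to the grasp point, in mm); z points along the fingers, y is the line along which they close (so a half turn about z gives the same grasp; the last joint's range is limited). The gripper opens to 95 mm and grips with 3 to 60 N. Pads are 20 mm wide; open, the fingers measure 119 mm over their backs; the gripper's body (75 mm by 180 mm) begins 59 mm behind the grasp point.
Start: joints at [1.1, 0.491, 1.559, -0, 1.092, -0.106], TCP at [222.961, 583.897, 214.661] pointing down, gripper open.
Joint ranges: [-3.1, 3.1], [-0.84, 2.19], [0.05, 2.79], [-1.13, 4.28], [0.06, 2.93], [-2.69, 2.69]. Speed limits (rad/s): [2.22, 2.22, 2.79, 3.14, 3.14, 3.14].

### API

Orientations are given as [roll, pitch, yaw] about the fixed x, y, z axes, in that order (R = Rz(yaw) Ry(pitch) Rx(roll)).
In Python, from cell import state, read_camera, job_done, grip_depth gives the robot as it stands.
- The arm moves only by the tool drive_tool, never from a script. Its argument "targets" is a list of rows, each an object with "jaw": the opening, from 0 (shut) to 1 (fully open); "travel": the shift along the tool's x, y, z in m, a list of three; "twist": the turn about the tool's z in rad. In form: [{"jaw": jaw, "travel": [tx, ty, tz], "twist": twist}, ...]. A call has 1 to 8 rows; each row is the pose to reach, as a shift and turn from the pose commanded when the call began, along the tool's axes at that moment; what a row does not reach only later rows make up. A row lasts 1/12 s, in which the tool goes at most 41.7 mm and 7.16 degrees, less where a joint would pass 70% of its speed; a pose out of reach is approached as far as the arm can. A call with a gripper value outside its range is refused whole. The fingers move at their own pace and stop on an object; the grip force is fixed at half the most. Time passes only in rows, so rows that repeat a pose let the fingers close. It gives the time, the measured TCP pose, the force, the opening and the grip force at its end, in the units of the state.
- state(): the state, without advancing time (a new reading comes with each control period).
- read_camera(name): name is "side" or "top" or "wrist"; returns a dict with "frame" (384x512x3 uint8, red, green, blue), "fx", "fy", "cx", "cy" (pixels), "R" (3x3) and "t" (3): a world point X has camera coordinates R X + t. Camera axes: x right, y down, z forward; pixel columns grow to the right and rows downward; lengths in mm; the calibration is good to about 2 mm. The wrist camera is an equidistant fisheye: a pixel r from the principal point sees the ray r / f radians off the axis. A picture is of the moment at which its call begins. There is no depth.
- job_done(): hands the job in; it is judged then, once.
The state is a dict: "t": time; "joints": joint angles; "qvel": joint speeds; "tau": joint torques, N m; "eef_pos": TCP position; "tcp_rot": TCP orientation; "ft_force": force on the tool from outside, world axes, zero at the start; "moment": the same for the moment, N m; "opening": opening from 0.0 (shut) to 1.0 (fully open); "grip_force": force on a finger pad.
Only numpy, scipy, OpenCV 4.12 (cv2) and the standard library are available. Lean on these libraries where they do the work, as an engineer would, in place of code of your own. Each camera call takes 0.05 s, during which the arm holds its last target. There are 200 camera calls.

### The job

The small grey cupboard was shut in the wrong order: the right leaf is shut, but the left leaf, whose steel cover strip belongs behind the right one, still stands open. Pull the right leaf open again through its roller catch, press the left leaf home until its catch snaps, then press the right leaf home over it until that snaps too. Don't disturb the bottles, the jar or the tape measure standing on the worktop.

Things in the scene. Friction and masses are not known exactly. Their poses are not given: they have to be found in the camera images.
- cupboard: Grey steel cupboard, fixed, 190 wide x 90 deep x 235 high (tape roll and marker on the roof's rear, to z 256). Origin: on the worktop below the middle of its front plane; x points into it, y to its left, z up. Two leaves hang before the front plane, hinged at the outer edges, each 92 wide, 14 thick, z 19 to 230; shut, there is a 5 mm gap between their free edges.
- left_leaf (a joint): Left (+y) leaf's angle, rad: 0 shut, grows as its free edge swings out to the robot, stop 1.6; stays where left. No handle. Its cover strip reaches 12 mm past the middle, behind the right leaf; if that leaf is shut the strip strikes it at about 0.2. The sprung roller resists from about 0.21 to a hump at 0.09, then snaps the leaf to 0: about 8 N at 72 mm from the hinge.
- right_leaf (a joint): Right (-y) leaf's angle, rad: 0 shut (so at the start, held by its catch), grows as its free edge swings out to the robot, stop 1.6; stays where it is left. Same catch as the left leaf: hump at 0.09 rad, about 8 N at the handle to pull it open or to push it shut.
- right_handle (a point): Right leaf's handle: upright round steel bar 10 mm thick, z 135 to 217, on two stubs at z 140 and 206. The point is on the bar's axis at z 200, 70 mm along the leaf from its hinge, 46 mm before the leaf's back face (27 mm clear behind the bar). Axes turn with the leaf: x into the leaf, y along it to the left (to its free edge), z up. Pinch it from above.
- left_push (a point): On the left leaf's plain front face, at z 200, 72 mm along the leaf from its hinge (20 mm from its free edge): a place to push. Axes turn with the leaf: x into the leaf, y along it towards its hinge, z up.
- left_hinge (a point): On the left leaf's upright hinge axis, at the leaf's back face, outer edge, z 230 (the leaf's top).
- right_hinge (a point): On the right leaf's upright hinge axis, at the leaf's back face, outer edge, z 230 (the leaf's top).
- carton_top (a point): Highest level (z 320) over the middle of the cardboard carton that stands tilted at the worktop's left; nothing of it is more than 130 mm from this point in x or 135 mm in y. It never moves; pass above or in front of it.
- black_bottle: Bystander: black bottle with a pale cap, 58 across, 100 high, standing; origin at its foot.
- nut_jar: Bystander: clear jar with a white lid, 56 across, 70 high, standing; origin at its foot.
- oiler: Bystander: slim amber dropper bottle, 34 across, 102 high, standing; origin at its foot.
- tape_measure: Bystander: black tape measure with a blue disc, 34 x 64 x 56 high, standing; origin at its foot.

How it is judged (in metres and radians):
On the way, in this order (a step that is already met when the one before it is completed fails the run):
1. the right leaf is pulled open through its catch (value of joint right_leaf above 0.35 rad), for 0.1 s.
2. the left leaf is snapped shut, the right one still open (value of joint left_leaf below 0.05 rad and value of joint right_leaf above 0.2 rad), for 0.2 s.
At the end, for the whole second after the job is handed in: Both leaves are snapped shut, the left one's strip behind the right one: each within 0.05 rad of fully shut (under 5 mm at its free edge, well past the hump of its catch) (value of joint each of left_leaf, right_leaf below 0.05 rad); the robot touches nothing.
It fails at once if a bottle, the jar or the tape measure is shifted by more than 40 mm (distance of any of black_bottle, nut_jar, oiler, tape_measure from where it was at the start of the episode above 0.04 m).
It also fails if it takes over 58 s, if anything falls off the work surface, if the arm or the gripper's body presses on something with over 40 N, if the wrist force passes 120 N, or if a joint passes its speed limit or range.

## Working session

There is one attempt and no reset: what is moved stays moved. The work goes in short steps, Python scripts to look and compute and a tool call to move; the robot and the scene stay as the last step left them, time stands still between calls to the robot, and variables do not carry over. Pictures are saved under pics/ and viewed, at most 10 in all, crops included, and the job is handed in when it is done.

Besides the shell and the picture viewer there is one more tool, called in YAML: its name, and indented under it one key for each argument. drive_tool: Moves the arm, as the interface text tells. Its arguments: {"type":"object","properties":{"targets":{"type":"array"}},"required":["targets"]}

```bash
mkdir -p pics
cat > h.py <<'E'
import numpy as np,cv2
from cell import *
def shot(n,f):
    c=read_camera(n); cv2.imwrite('pics/'+f,cv2.cvtColor(c['frame'],cv2.COLOR_RGB2BGR)); np.savez('pics/'+f[:-4]+'.npz',**{k:v for k,v in c.items() if k!='frame'}); return c
E
python3 - <<'E'
from h import *
for n in('side','top'):
    c=shot(n,n+'1.png'); print(n,c['fx'],c['fy'],c['cx'],c['cy'],np.round(c['R'],3).tolist(),np.round(c['t']).tolist())
print(state(),grip_depth)
a=cv2.imread('pics/side1.png');b=cv2.imread('pics/top1.png')
E
```

```text
side 412.468751357011 412.468751357011 254.68696111498383 192.09505122809608 [[0.433, -0.902, 0.004], [-0.519, -0.252, -0.817], [0.737, 0.351, -0.577]] [-227.0, 424.0, 910.0]
top 373.0014812104647 373.0014812104647 265.22638504597325 188.74538008739418 [[-0.008, -1.0, 0.022], [-0.986, 0.004, -0.168], [0.168, -0.023, -0.986]] [-34.0, 528.0, 1275.0]
{'t': 0.1, 'joints': array([ 1.10040408e+00,  4.91474895e-01,  1.55938904e+00, -1.31570259e-05,
        1.09167840e+00, -1.05602468e-01]), 'qvel': array([-0.00102354, -0.00116711, -0.00037263, -0.00100995, -0.00067517,
        0.00168725]), 'tau': array([ 3.40554674e-03, -6.13625908e+01, -2.58612281e+01,  6.94249361e-02,
        4.69224597e-02, -3.30317380e-05]), 'eef_pos': array([222.85806823, 583.69243757, 214.13514513]), 'tcp_rot': array([-3.14064703e+00, -8.84973644e-05,  2.77680890e+00]), 'ft_force': array([-0.40091838,  0.2874613 , -1.43207326]), 'moment': array([ 0.01858592, -0.01573986, -0.00274316]), 'grip_force': 0.0, 'opening': 1.0039495867055948} 18.8
```

View pics/side1.png

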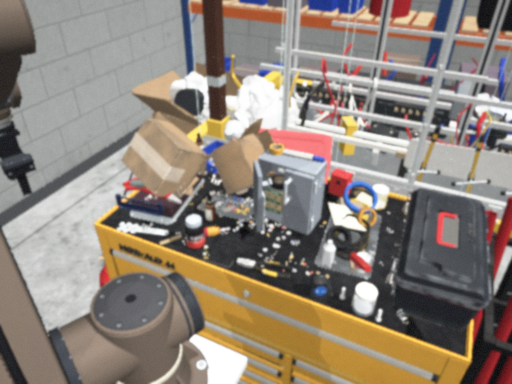

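View pics/top1.png

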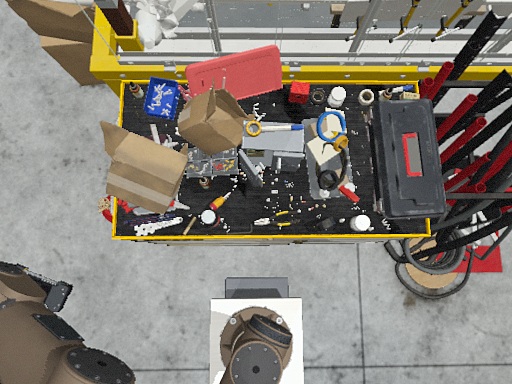

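The cupboard sits near side (290,190) and top (273,145), with the left leaf standing out at top (250,168). I'll zoom in on both.

Run:
```python
import cv2
a=cv2.imread('pics/side1.png')[135:245,170:350];b=cv2.imread('pics/top1.png')[105:240,180:370]
cv2.imwrite('pics/c1.png',cv2.resize(a,(720,440),interpolation=3))
cv2.imwrite('pics/c2.png',cv2.resize(b,(760,540),interpolation=3))
```

```text
(no output)
```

View pics/c1.png

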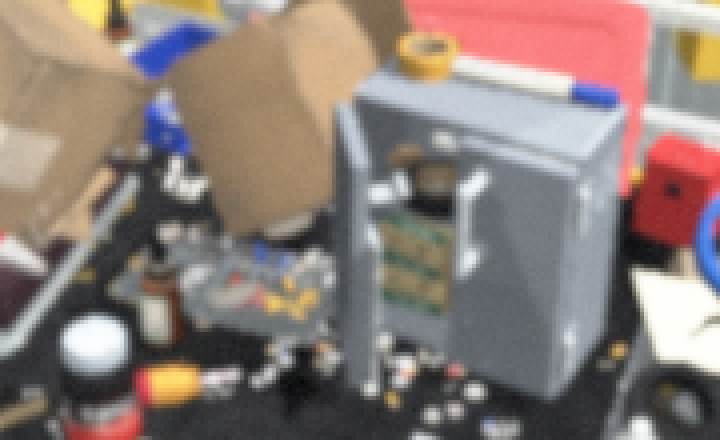

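View pics/c2.png

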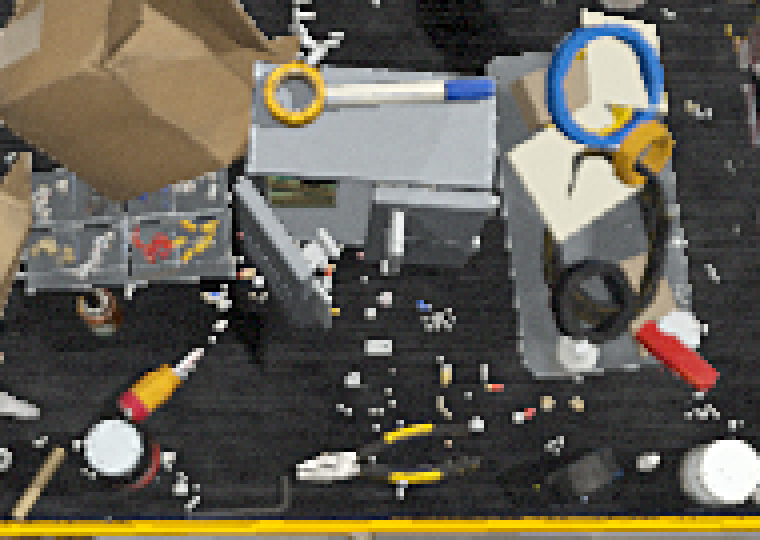

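Crops (4x). In c2 the roof's front corners are at (246,172) and (495,188), the left leaf's top runs (240,180)→(325,325 at the foot), and the handle is at (397,212). In c1 the roof's front corners are at (357,98) and (582,165), and the handle's top is near (482,178).

```bash
cat > fit.py <<'E'
from h import *
from scipy.optimize import least_squares
C={n:np.load(f'pics/{n}1.npz') for n in('side','top')}
def pr(n,X):
    c=C[n]; p=c['R']@X+c['t']; return np.array([c['fx']*p[0]/p[2]+c['cx'],c['fy']*p[1]/p[2]+c['cy']])
S=lambda u,v:(170+u/4,135+v/4)
T=lambda u,v:(180+u/4,105+v/4)
obs=[('top',T(246,172),(0,95,235)),('top',T(495,188),(0,-95,235)),('top',T(254,62),(90,95,235)),
('side',S(357,98),(0,95,235)),('side',S(582,165),(0,-95,235)),('side',S(627,105),(90,-95,235)),('top',T(397,210),(-46,-25,217)),('side',S(482,176),(-46,-25,217))]
def W(p,X):
    c,s=np.cos(p[2]),np.sin(p[2]); return np.array([p[0]+c*X[0]-s*X[1],p[1]+s*X[0]+c*X[1],X[2]])
f=lambda p:np.concatenate([pr(n,W(p,X))-u for n,u,X in obs])
r=least_squares(f,[650,0,0],x_scale=[100,100,.1],loss='soft_l1'); p=r.x
E
python3 - <<'E'
from fit import *
print(p,np.round(f(p).reshape(-1,2),1).tolist())
for y in(1,-1):print('hinge',W(p,(0,95*y,230)))
print('handle',W(p,(-46,-25,200)))
# left leaf: project free-edge top corners for angles
for a in np.arange(.5,1.6,.1):
    X=lambda l,t:W(p,(-l*np.sin(a)-t*np.cos(a),95-l*np.cos(a)+t*np.sin(a),230))
    print(round(a,1),[((pr('side',X(92,t))-(170,135))*4).round().tolist()+((pr('top',X(92,t))-(180,105))*4).round().tolist() for t in(0,14)])
def ray(n,u,z):
    c=C[n];d=c['R'].T@np.array([(u[0]-c['cx'])/c['fx'],(u[1]-c['cy'])/c['fy'],1]);o=-c['R'].T@c['t'];return (o+d*(z-o[2])/d[2]).round()
print('black',ray('top',T(115,447),100),'oiler',ray('top',T(97,300),102),'jar',ray('top',T(722,470),70),'tape',ray('top',T(590,475),56))
E
```

```text
[ 6.18106082e+02 -5.62089467e+01 -5.64550848e-02] [[0.3, -0.1], [-0.4, -0.8], [0.0, -0.4], [-1.5, -0.8], [0.9, -0.9], [1.0, -0.1], [0.5, 8.4], [-3.6, 2.8]]
hinge [623.46646634  38.63970262 230.        ]
hinge [ 612.74569717 -151.05759601  230.        ]
handle [570.76873982 -78.57356293 200.        ]
0.5 [[420.0, 156.0, 349.0, 235.0], [404.0, 162.0, 340.0, 250.0]]
0.6 [[409.0, 159.0, 342.0, 244.0], [392.0, 164.0, 331.0, 258.0]]
0.7 [[398.0, 162.0, 335.0, 253.0], [380.0, 166.0, 322.0, 266.0]]
0.8 [[386.0, 164.0, 326.0, 261.0], [367.0, 167.0, 312.0, 273.0]]
0.9 [[373.0, 166.0, 317.0, 269.0], [354.0, 168.0, 302.0, 279.0]]
1.0 [[360.0, 167.0, 307.0, 275.0], [341.0, 167.0, 291.0, 284.0]]
1.1 [[347.0, 167.0, 296.0, 280.0], [328.0, 166.0, 279.0, 287.0]]
1.2 [[334.0, 166.0, 285.0, 284.0], [315.0, 165.0, 267.0, 290.0]]
1.3 [[322.0, 165.0, 273.0, 288.0], [303.0, 162.0, 255.0, 291.0]]
1.4 [[310.0, 163.0, 261.0, 290.0], [291.0, 159.0, 243.0, 292.0]]
1.5 [[298.0, 160.0, 249.0, 290.0], [280.0, 156.0, 231.0, 291.0]]
black [425. 154. 100.] oiler [549. 171. 102.] jar [ 405. -363.   70.] tape [ 402. -252.   56.]
```

```bash
cat > go.py <<'E'
import sys
from h import *
from scipy.spatial.transform import Rotation as Ro
# targets: x,y,z,yaw[;...]
s=state();R=Ro.from_euler('xyz',s['tcp_rot']).as_matrix()
print('t',round(s['t'],2),s['eef_pos'].round(1),s['tcp_rot'].round(3),'F',s['ft_force'].round(1),'op',round(s['opening'],2),'gf',s['grip_force'])
for a in sys.argv[1].split(';'):
    v=[float(x) for x in a.split(',')]
    d=R.T@(np.array(v[:3])-s['eef_pos'])/1000
    w=-((v[3]-s['tcp_rot'][2]+np.pi)%(2*np.pi)-np.pi)
    print(d.round(4).tolist(),round(w,3))
E
python3 go.py "330,380,400,3.085;420,150,400,3.085;568,-79,400,3.085"
```

```text
t 0.1 [222.9 583.7 214.1] [-3.141 -0.     2.777] F [-0.4  0.3 -1.4] op 1.0 gf 0.0
[-0.1727, -0.1522, -0.1857] -0.308
[-0.3389, -0.335, -0.1856] -0.308
[-0.5588, -0.4961, -0.1854] -0.308
```

drive_tool:
  targets:
    - {"jaw":0.5,"travel":[0,0,-0.04],"twist":0}
    - {"jaw":0.5,"travel":[-0.02,-0.02,-0.07],"twist":-0.1}
    - {"jaw":0.5,"travel":[-0.04,-0.04,-0.1],"twist":-0.2}
    - {"jaw":0.5,"travel":[-0.06,-0.06,-0.13],"twist":-0.308}
    - {"jaw":0.5,"travel":[-0.08,-0.08,-0.16],"twist":-0.308}
    - {"jaw":0.5,"travel":[-0.105,-0.1,-0.186],"twist":-0.308}
    - {"jaw":0.5,"travel":[-0.13,-0.125,-0.186],"twist":-0.308}
    - {"jaw":0.5,"travel":[-0.155,-0.145,-0.186],"twist":-0.308}

```text
t: 0.77
eef_pos: [316.3, 391.6, 402.0]
tcp_rot: [3.14, 0.002, 3.085]
ft_force: [0.3, 0.3, -0.1]
opening: 0.52
grip_force: 0.0
```

```bash
python3 go.py "420,150,400,3.085;566,-79,400,3.085"
```

```text
t 0.77 [316.3 391.6 402. ] [3.140e+00 2.000e-03 3.085e+00] F [ 0.3  0.3 -0.1] op 0.52 gf 0.0
[-0.1172, -0.2354, 0.0018] 0.0
[-0.2758, -0.4558, 0.0017] 0.0
```

drive_tool:
  targets:
    - {"jaw":0.5,"travel":[-0.016,-0.033,0.002],"twist":0}
    - {"jaw":0.5,"travel":[-0.032,-0.066,0.002],"twist":0}
    - {"jaw":0.5,"travel":[-0.05,-0.1,0.002],"twist":0}
    - {"jaw":0.5,"travel":[-0.066,-0.133,0.002],"twist":0}
    - {"jaw":0.5,"travel":[-0.083,-0.166,0.002],"twist":0}
    - {"jaw":0.5,"travel":[-0.1,-0.2,0.002],"twist":0}
    - {"jaw":0.5,"travel":[-0.117,-0.235,0.002],"twist":0}
    - {"jaw":0.5,"travel":[-0.137,-0.262,0.002],"twist":0}

```text
t: 1.43
eef_pos: [437.8, 121.5, 398.7]
tcp_rot: [-3.142, 0.0, 3.084]
ft_force: [-0.4, 1.2, 1.0]
opening: 0.501
grip_force: 0.0
```

drive_tool:
  targets:
    - {"jaw":0.5,"travel":[-0.023,-0.032,0.0],"twist":0}
    - {"jaw":0.5,"travel":[-0.046,-0.064,0.0],"twist":0}
    - {"jaw":0.5,"travel":[-0.069,-0.097,0.0],"twist":0}
    - {"jaw":0.5,"travel":[-0.092,-0.13,0.0],"twist":0}
    - {"jaw":0.5,"travel":[-0.116,-0.162,0.0],"twist":0}
    - {"jaw":0.5,"travel":[-0.139,-0.194,0.0],"twist":0}
    - {"jaw":0.5,"travel":[-0.139,-0.194,0.0],"twist":0}
    - {"jaw":0.5,"travel":[-0.139,-0.194,0.0],"twist":0}

```text
t: 2.1
eef_pos: [566.1, -79.4, 397.3]
tcp_rot: [3.141, -0.002, 3.082]
ft_force: [0.5, 0.6, -0.4]
opening: 0.497
grip_force: 0.0
```

```bash
python3 go.py "566,-79,300,3.085"
python3 - <<'E'
from fit import *
c=shot('wrist','w1.png'); print(c['fx'],c['cx'],c['cy'])
def fe(X):
    q=c['R']@X+c['t'];th=np.arctan2(np.hypot(q[0],q[1]),q[2]);k=c['fx']*th/np.hypot(q[0],q[1]);return np.round([c['cx']+k*q[0],c['cy']+k*q[1]])
for X in[(-46,-25,217),(-46,-25,135),(0,95,235),(0,-95,235),(0,95,230),(0,-95,230),(-14,-3,230)]:print(X,fe(W(p,X)))
for a in(.7,.8,.9,1.,1.1):
    X=lambda l,t:W(p,(-l*np.sin(a)-t*np.cos(a),95-l*np.cos(a)+t*np.sin(a),230))
    print(a,fe(X(92,0)),fe(X(92,14)))
E
```

```text
t 2.1 [566.1 -79.4 397.3] [ 3.141e+00 -2.000e-03  3.082e+00] F [ 0.5  0.6 -0.4] op 0.5 gf 0.0
[-0.0001, 0.0003, 0.0973] -0.003
297.3186396354542 255.27975892578993 194.2656171289678
(-46, -25, 217) [256. 182.]
(-46, -25, 135) [256. 171.]
(0, 95, 235) [354. 222.]
(0, -95, 235) [198. 223.]
(0, 95, 230) [353. 221.]
(0, -95, 230) [199. 222.]
(-14, -3, 230) [275. 211.]
0.7 [299. 173.] [307. 164.]
0.8 [305. 167.] [313. 159.]
0.9 [311. 162.] [320. 155.]
1.0 [317. 158.] [327. 151.]
1.1 [324. 154.] [334. 149.]
```

View pics/w1.png

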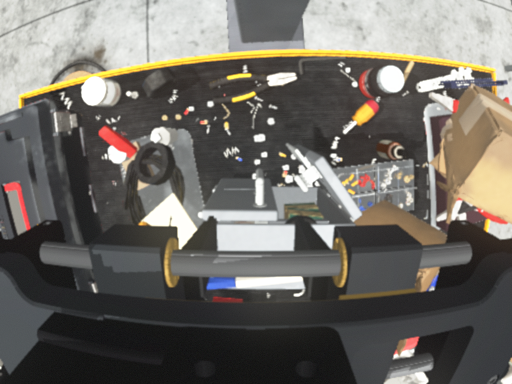

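The wrist view shows the handle at about (260,185) and the left leaf's top from (358,220) to (310,155). It agrees with the fit to within ~4 px, so I'll zoom to check.

Run:
```python
import cv2
a=cv2.imread('pics/w1.png')[135:235,190:370]
cv2.imwrite('pics/c3.png',cv2.resize(a,(720,400),interpolation=3))
```

```text
(no output)
```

View pics/c3.png

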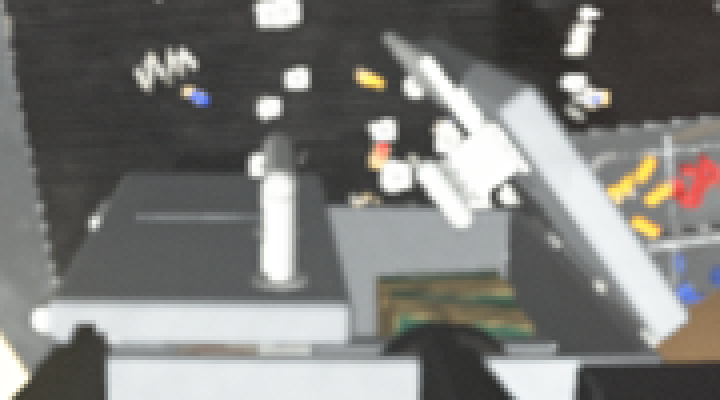

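The handle's bar top is at wrist (260,179), about 4 px right of the prediction, which puts it near (569,-75). The left leaf is at about 0.9 rad. I'll descend and pinch.

drive_tool:
  targets:
    - {"jaw":0.5,"travel":[-0.002,0.004,0.035],"twist":0}
    - {"jaw":0.5,"travel":[-0.003,0.004,0.07],"twist":0}
    - {"jaw":0.5,"travel":[-0.003,0.004,0.105],"twist":0}
    - {"jaw":0.5,"travel":[-0.003,0.004,0.135],"twist":0}
    - {"jaw":0.5,"travel":[-0.003,0.004,0.165],"twist":0}
    - {"jaw":0.5,"travel":[-0.003,0.004,0.195],"twist":0}
    - {"jaw":0.5,"travel":[-0.003,0.004,0.215],"twist":0}
    - {"jaw":0.5,"travel":[-0.003,0.004,0.215],"twist":0}

```text
t: 2.82
eef_pos: [566.8, -72.2, 180.4]
tcp_rot: [3.14, -0.006, 3.086]
ft_force: [-0.3, 0.3, -0.2]
opening: 0.5
grip_force: 0.0
```

drive_tool:
  targets:
    - {"jaw":0.0,"travel":[0,0,0],"twist":0}
    - {"jaw":0.0,"travel":[0,0,0],"twist":0}
    - {"jaw":0.0,"travel":[0,0,0],"twist":0}
    - {"jaw":0.0,"travel":[0,0,0],"twist":0}
    - {"jaw":0.0,"travel":[0,0,0],"twist":0}
    - {"jaw":0.0,"travel":[0,0,0],"twist":0}

```text
t: 3.32
eef_pos: [569.1, -74.0, 184.3]
tcp_rot: [-3.141, 0.001, 3.085]
ft_force: [-0.8, -0.2, 0.1]
opening: 0.136
grip_force: 0.0
```

drive_tool:
  targets:
    - {"jaw":0.0,"travel":[0,0,0],"twist":0}
    - {"jaw":0.0,"travel":[0,0,0],"twist":0}
    - {"jaw":0.0,"travel":[0,0,0],"twist":0}

```text
t: 3.57
eef_pos: [569.0, -74.0, 184.1]
tcp_rot: [-3.142, 0.001, 3.085]
ft_force: [-1.7, 0.1, 4.8]
opening: 0.101
grip_force: 30.0
```

Run:
```python
from fit import *
from scipy.spatial.transform import Rotation as Ro
s=state();R=Ro.from_euler('xyz',s['tcp_rot']).as_matrix();print(s['eef_pos'],s['opening'],s['grip_force'])
q=np.array([p[0]-1,p[1]+3.5,p[2]])
h0=W(q,(-46,-25,0))
for a in np.arange(.06,.71,.06):
    # handle in right leaf: 70 along, 46 out
    X=W(q,(-70*np.sin(a)-46*np.cos(a),-95+70*np.cos(a)-46*np.sin(a),0))
    print(round(a,2),X.round(),(R.T@(X-h0)/1000).round(3).tolist(),'twist',round(a,2))
```

```text
[569.04883417 -74.03025968 184.07594339] 0.10089385786128191 30.001470744609833
0.06 [565. -78.   0.] [0.004, -0.003, -0.0] twist 0.06
0.12 [561. -81.   0.] [0.008, -0.006, -0.0] twist 0.12
0.18 [557. -84.   0.] [0.012, -0.009, -0.0] twist 0.18
0.24 [554. -87.   0.] [0.015, -0.013, -0.0] twist 0.24
0.3 [550. -91.   0.] [0.019, -0.017, -0.0] twist 0.3
0.36 [547. -95.   0.] [0.022, -0.021, -0.0] twist 0.36
0.42 [544. -98.   0.] [0.025, -0.025, -0.0] twist 0.42
0.48 [ 541. -103.    0.] [0.027, -0.029, -0.0] twist 0.48
0.54 [ 538. -107.    0.] [0.029, -0.034, -0.0] twist 0.54
0.6 [ 536. -111.    0.] [0.031, -0.038, -0.0] twist 0.6
0.66 [ 534. -116.    0.] [0.033, -0.043, -0.0] twist 0.66
```

Gripped firmly (30 N). I'll swing it open along its arc, with the twist negative as the leaf turns counter-clockwise.

drive_tool:
  targets:
    - {"jaw":0.0,"travel":[0.004,-0.003,0],"twist":-0.06}
    - {"jaw":0.0,"travel":[0.008,-0.006,0],"twist":-0.12}
    - {"jaw":0.0,"travel":[0.012,-0.009,0],"twist":-0.18}
    - {"jaw":0.0,"travel":[0.015,-0.013,0],"twist":-0.24}
    - {"jaw":0.0,"travel":[0.019,-0.017,0],"twist":-0.3}
    - {"jaw":0.0,"travel":[0.022,-0.021,0],"twist":-0.36}
    - {"jaw":0.0,"travel":[0.025,-0.025,0],"twist":-0.42}
    - {"jaw":0.0,"travel":[0.027,-0.029,0],"twist":-0.48}

```text
t: 4.23
eef_pos: [540.1, -101.4, 184.1]
tcp_rot: [3.141, 0.0, -2.716]
ft_force: [-2.2, 2.5, 7.7]
opening: 0.097
grip_force: 30.0
```

Run:
```python
from fit import *
from scipy.spatial.transform import Rotation as Ro
s=state();R=Ro.from_euler('xyz',s['tcp_rot']).as_matrix();print(s['eef_pos'],s['tcp_rot'],s['opening'],s['grip_force'],s['ft_force'])
q=np.array([p[0]-1,p[1]+3.5,p[2]])
H=lambda a:W(q,(-70*np.sin(a)-46*np.cos(a),-95+70*np.cos(a)-46*np.sin(a),0))
for a in np.arange(.58,1.1,.08):
    X=H(a);print(round(a,2),X.round(),(R.T@(X-H(.48))/1000).round(3).tolist(),round(.48-a,2))
```

```text
[ 540.08328637 -101.43632561  184.06172084] [ 3.14146220e+00  3.40104254e-04 -2.71555562e+00] 0.09729753531491381 30.01158580183983 [-2.17693414  2.54899949  7.68381536]
0.58 [ 537. -110.    0.] [0.007, -0.005, -0.0] -0.1
0.66 [ 534. -116.    0.] [0.012, -0.009, -0.0] -0.18
0.74 [ 532. -122.    0.] [0.016, -0.014, -0.0] -0.26
0.82 [ 530. -129.    0.] [0.021, -0.019, -0.0] -0.34
0.9 [ 529. -135.    0.] [0.025, -0.025, -0.0] -0.42
0.98 [ 528. -142.    0.] [0.028, -0.031, -0.0] -0.5
1.06 [ 528. -149.    0.] [0.031, -0.037, -0.0] -0.58
```

drive_tool:
  targets:
    - {"jaw":0.0,"travel":[0.006,-0.004,0],"twist":-0.08}
    - {"jaw":0.0,"travel":[0.012,-0.009,0],"twist":-0.18}
    - {"jaw":0.0,"travel":[0.016,-0.014,0],"twist":-0.26}
    - {"jaw":0.0,"travel":[0.021,-0.019,0],"twist":-0.34}
    - {"jaw":0.0,"travel":[0.025,-0.025,0],"twist":-0.42}
    - {"jaw":0.0,"travel":[0.028,-0.031,0],"twist":-0.5}
    - {"jaw":0.0,"travel":[0.028,-0.031,0],"twist":-0.5}
    - {"jaw":0.0,"travel":[0.028,-0.031,0],"twist":-0.5}

```text
t: 4.9
eef_pos: [537.3, -109.4, 182.4]
tcp_rot: [-3.105, -0.054, -2.27]
ft_force: [-1.6, -1.5, 27.1]
opening: 0.13
grip_force: 28.2
```

drive_tool:
  targets:
    - {"jaw":0.5,"travel":[0,0,0],"twist":0}
    - {"jaw":0.5,"travel":[0,0,0],"twist":0}
    - {"jaw":0.5,"travel":[0,0,0],"twist":0}
    - {"jaw":0.5,"travel":[0,0,-0.02],"twist":0}
    - {"jaw":0.5,"travel":[0,0,-0.05],"twist":0}
    - {"jaw":0.5,"travel":[0,0,-0.08],"twist":0}
    - {"jaw":0.0,"travel":[0,0,-0.1],"twist":0}
    - {"jaw":0.0,"travel":[0,0,-0.1],"twist":0}

```text
t: 5.57
eef_pos: [538.1, -101.2, 282.6]
tcp_rot: [-3.106, -0.056, -2.274]
ft_force: [-0.4, 0.9, -0.4]
opening: 0.41
grip_force: 0.0
```

```bash
python3 - <<'E'
from fit import *
c=shot('wrist','w2.png')
cv2.imwrite('pics/c4.png',cv2.resize(cv2.imread('pics/w2.png')[100:280,130:430],(800,480),interpolation=3))
q=np.array([p[0]-1,p[1]+3.5,p[2]])
for a in(.9,.7,.5,.3,.2,.1,0):print(a,'leaf front push pt',W(q,(-72*np.sin(a)-14*np.cos(a),95-72*np.cos(a)+14*np.sin(a),200)).round())
E
python3 go.py "480,-60,285,3.085"
```

```text
0.9 leaf front push pt [556.  12. 200.]
0.7 leaf front push pt [563.  -1. 200.]
0.5 leaf front push pt [573. -12. 200.]
0.3 leaf front push pt [584. -20. 200.]
0.2 leaf front push pt [591. -24. 200.]
0.1 leaf front push pt [597. -27. 200.]
0 leaf front push pt [604. -29. 200.]
t 5.62 [ 537.4 -101.1  280.3] [-3.108 -0.057 -2.274] F [-0.3  0.5 -1. ] op 0.37 gf 0.0
[0.006, 0.0702, -0.0067] 0.924
```

View pics/c4.png

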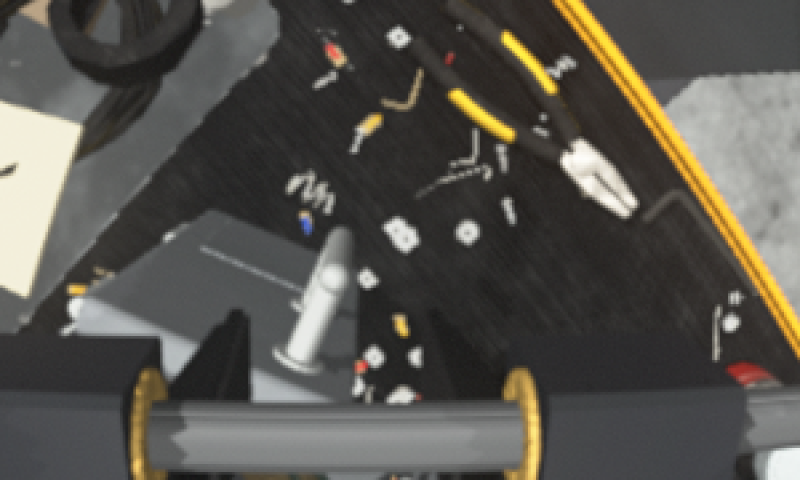

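The handle top is now at c4 (335,275): the right leaf is ajar at roughly 0.5–0.6, and the tool is tilted, probably at joint 6's limit. I'll untwist and check.

Run:
```python
from h import *
print(state()['joints'].round(3))
```

```text
[-0.274  0.317  1.662 -0.072  1.157 -2.685]
```

drive_tool:
  targets:
    - {"jaw":0.0,"travel":[0,0,-0.02],"twist":0.12}
    - {"jaw":0.0,"travel":[0,0,-0.02],"twist":0.24}
    - {"jaw":0.0,"travel":[0,0,-0.02],"twist":0.36}
    - {"jaw":0.0,"travel":[0,0,-0.02],"twist":0.48}
    - {"jaw":0.0,"travel":[0,0,-0.02],"twist":0.6}
    - {"jaw":0.0,"travel":[0,0,-0.02],"twist":0.72}
    - {"jaw":0.0,"travel":[0,0,-0.02],"twist":0.84}
    - {"jaw":0.0,"travel":[0,0,-0.02],"twist":0.92}

```text
t: 6.28
eef_pos: [536.8, -99.8, 297.1]
tcp_rot: [-3.077, -0.013, 3.083]
ft_force: [0.4, -0.1, 0.4]
opening: 0.005
grip_force: 0.0
```

```bash
python3 - <<'E'
from fit import *
print(state()['joints'].round(3))
c=shot('wrist','w3.png')
cv2.imwrite('pics/c5.png',cv2.resize(cv2.imread('pics/w3.png')[120:250,140:400],(800,400),interpolation=3))
def fe(X):
    r=c['R']@X+c['t'];th=np.arctan2(np.hypot(r[0],r[1]),r[2]);k=c['fx']*th/np.hypot(r[0],r[1]);return np.round((np.array([c['cx']+k*r[0],c['cy']+k*r[1]])-(140,120))*800/260)
q=np.array([p[0]-1,p[1]+3.5,p[2]])
for a in np.arange(.2,1,.1):
  print(round(a,1),'handle top',fe(W(q,(-70*np.sin(a)-46*np.cos(a),-95+70*np.cos(a)-46*np.sin(a),217))),'free front',fe(W(q,(-92*np.sin(a)-14*np.cos(a),-95+92*np.cos(a)-14*np.sin(a),230))),
  'left free front',fe(W(q,(-92*np.sin(a)-14*np.cos(a),95-92*np.cos(a)+14*np.sin(a),230))))
E
python3 go.py "480,-60,285,3.085"
```

```text
[-0.272  0.304  1.635 -0.07   1.202 -1.759]
0.2 handle top [430. 311.] free front [525. 416.] left free front [578. 416.]
0.3 handle top [409. 292.] free front [515. 388.] left free front [593. 388.]
0.4 handle top [385. 275.] free front [500. 361.] left free front [610. 362.]
0.5 handle top [360. 260.] free front [483. 335.] left free front [631. 336.]
0.6 handle top [334. 247.] free front [462. 311.] left free front [654. 312.]
0.7 handle top [306. 237.] free front [438. 288.] left free front [678. 290.]
0.8 handle top [277. 230.] free front [412. 267.] left free front [705. 270.]
0.9 handle top [249. 226.] free front [383. 248.] left free front [732. 253.]
t 6.33 [536.8 -99.8 297.2] [-3.077 -0.013  3.079] F [-0.4  0.1  0.7] op 0.0 gf 0.0
[0.059, 0.0369, 0.0106] -0.006
```

View pics/c5.png

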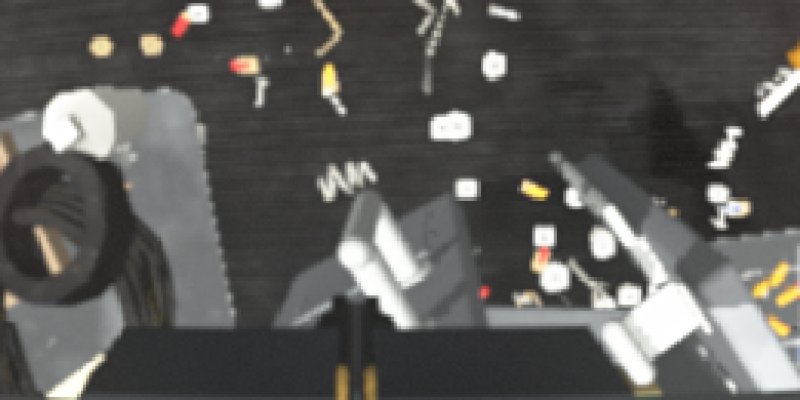

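The right leaf is at about 0.55 (handle top at c5 (352,248)). The left leaf is still at about 0.9, so I'll push it from its front-left side. First I'll check clearance to the carton.

```bash
python3 - <<'E'
from fit import *
def ray(n,u,z):
    c=C[n];d=c['R'].T@np.array([(u[0]-c['cx'])/c['fx'],(u[1]-c['cy'])/c['fy'],1]);o=-c['R'].T@c['t'];return (o+d*(z-o[2])/d[2]).round()
for u in[(130,200),(180,190),(235,160),(250,145),(255,90),(300,45),(0,95)]:print(u,[ray('top',T(*u),z)[:2].tolist() for z in(150,230,300)])
q=np.array([p[0]-1,p[1]+3.5,p[2]])
for a in(.9,.75,.6,.45,.3,.2,.1,0,-.03):
    print(a,W(q,(-66*np.sin(a)-26*np.cos(a),95-66*np.cos(a)+26*np.sin(a),200))[:2].round())
E
python3 go.py "520,-20,300,2.3;515,45,300,2.3;515,45,195,2.3"
```

```text
(130, 200) [[624.0, 139.0], [603.0, 129.0], [584.0, 120.0]]
(180, 190) [[632.0, 98.0], [610.0, 91.0], [591.0, 84.0]]
(235, 160) [[658.0, 52.0], [634.0, 48.0], [614.0, 45.0]]
(250, 145) [[671.0, 40.0], [646.0, 37.0], [625.0, 34.0]]
(255, 90) [[718.0, 36.0], [691.0, 33.0], [667.0, 31.0]]
(300, 45) [[758.0, -2.0], [728.0, -2.0], [701.0, -2.0]]
(0, 95) [[714.0, 248.0], [687.0, 231.0], [663.0, 216.0]]
0.9 [554.  25.]
0.75 [557.  15.]
0.6 [562.   6.]
0.45 [568.  -3.]
0.3 [575. -11.]
0.2 [581. -15.]
0.1 [587. -19.]
0 [593. -22.]
-0.03 [595. -23.]
t 6.33 [536.8 -99.8 297.2] [-3.077 -0.013  3.079] F [-0.4  0.1  0.7] op 0.0 gf 0.0
[0.0217, 0.0783, -0.0076] 0.779
[0.0308, 0.1427, -0.0117] 0.779
[0.0294, 0.1495, 0.0931] 0.779
```

Yaw 0.785, with the body's long axis diagonal, keeps clear of the carton. I'll move there while twisting.

drive_tool:
  targets:
    - {"jaw":0.0,"travel":[0.01,0.0,-0.01],"twist":0.12}
    - {"jaw":0.0,"travel":[0.02,0.02,-0.01],"twist":0.24}
    - {"jaw":0.0,"travel":[0.03,0.05,-0.01],"twist":0.36}
    - {"jaw":0.0,"travel":[0.03,0.08,-0.01],"twist":0.48}
    - {"jaw":0.0,"travel":[0.031,0.11,-0.012],"twist":0.6}
    - {"jaw":0.0,"travel":[0.031,0.143,-0.012],"twist":0.72}
    - {"jaw":0.0,"travel":[0.031,0.143,-0.012],"twist":0.84}
    - {"jaw":0.0,"travel":[0.031,0.143,-0.012],"twist":0.96}

```text
t: 7.0
eef_pos: [513.3, 46.7, 300.5]
tcp_rot: [-3.094, 0.046, 2.13]
ft_force: [0.0, 0.4, 0.8]
opening: 0.005
grip_force: 0.0
```

drive_tool:
  targets:
    - {"jaw":0.0,"travel":[0,0,0],"twist":0.12}
    - {"jaw":0.0,"travel":[0,0,0],"twist":0.24}
    - {"jaw":0.0,"travel":[0,0,0],"twist":0.36}
    - {"jaw":0.0,"travel":[0,0,0],"twist":0.48}
    - {"jaw":0.0,"travel":[0,0,0],"twist":0.6}
    - {"jaw":0.0,"travel":[0,0,0],"twist":0.72}
    - {"jaw":0.0,"travel":[0,0,0],"twist":0.84}
    - {"jaw":0.0,"travel":[0,0,0],"twist":0.96}

```text
t: 7.67
eef_pos: [513.4, 45.0, 300.6]
tcp_rot: [3.131, 0.066, 1.166]
ft_force: [0.6, 0.0, -0.4]
opening: 0.007
grip_force: 0.0
```

```bash
python3 go.py "515,45,197,.785"
```

```text
t 7.67 [513.4  45.  300.6] [3.131 0.066 1.166] F [ 0.6  0.  -0.4] op 0.01 gf 0.0
[0.0074, 0.0004, 0.1033] 0.381
```

drive_tool:
  targets:
    - {"jaw":0.0,"travel":[0.007,0,0.02],"twist":0.12}
    - {"jaw":0.0,"travel":[0.007,0,0.05],"twist":0.24}
    - {"jaw":0.0,"travel":[0.007,0,0.075],"twist":0.38}
    - {"jaw":0.0,"travel":[0.007,0,0.1],"twist":0.38}
    - {"jaw":0.0,"travel":[0.007,0,0.103],"twist":0.38}
    - {"jaw":0.0,"travel":[0.007,0,0.103],"twist":0.38}

```text
t: 8.17
eef_pos: [514.3, 44.7, 197.1]
tcp_rot: [3.109, 0.059, 0.792]
ft_force: [0.1, -0.7, -0.3]
opening: 0.004
grip_force: 0.0
```

```bash
python3 go.py "548,35,197,.785;556,19,197,.785;560,9,197,.785;565,1,197,.785;570,-6,197,.785;575,-11,197,.785;581,-15,197,.785;587,-19,197,.785;593,-22,197,.785;597,-23,197,.785"
```

```text
t 8.17 [514.3  44.7 197.1] [3.109 0.059 0.792] F [ 0.1 -0.7 -0.3] op 0.0 gf 0.0
[0.0168, 0.0309, 0.0002] 0.007
[0.011, 0.0478, 0.001] 0.007
[0.0067, 0.0576, 0.0016] 0.007
[0.0045, 0.0668, 0.002] 0.007
[0.0031, 0.0753, 0.0024] 0.007
[0.003, 0.0824, 0.0026] 0.007
[0.0044, 0.0894, 0.0028] 0.007
[0.0058, 0.0965, 0.0029] 0.007
[0.0078, 0.1029, 0.003] 0.007
[0.0099, 0.1064, 0.003] 0.007
```

drive_tool:
  targets:
    - {"jaw":0.0,"travel":[0.017,0.02,0.0],"twist":0}
    - {"jaw":0.0,"travel":[0.017,0.031,0.0],"twist":0}
    - {"jaw":0.0,"travel":[0.014,0.04,0.001],"twist":0}
    - {"jaw":0.0,"travel":[0.011,0.048,0.001],"twist":0}
    - {"jaw":0.0,"travel":[0.007,0.058,0.002],"twist":0}
    - {"jaw":0.0,"travel":[0.0045,0.067,0.002],"twist":0}
    - {"jaw":0.0,"travel":[0.003,0.075,0.002],"twist":0}
    - {"jaw":0.0,"travel":[0.003,0.082,0.002],"twist":0}

```text
t: 8.83
eef_pos: [575.5, -11.8, 199.6]
tcp_rot: [3.106, 0.056, 0.789]
ft_force: [-1.0, 0.6, -0.6]
opening: 0.002
grip_force: 0.6
```

```bash
python3 go.py "581,-15,197,.785;587,-19,197,.785;593,-22,197,.785;597,-23,197,.785;601,-23,197,.785"
```

```text
t 8.83 [575.5 -11.8 199.6] [3.106 0.056 0.789] F [-1.   0.6 -0.6] op 0.0 gf 0.5736222909490607
[0.0017, 0.0061, 0.0028] 0.004
[0.0031, 0.0132, 0.0029] 0.004
[0.0052, 0.0195, 0.003] 0.004
[0.0073, 0.0231, 0.0031] 0.004
[0.0101, 0.0259, 0.003] 0.004
```

drive_tool:
  targets:
    - {"jaw":0.0,"travel":[0.001,0.003,0.001],"twist":0}
    - {"jaw":0.0,"travel":[0.0017,0.006,0.002],"twist":0}
    - {"jaw":0.0,"travel":[0.0024,0.01,0.002],"twist":0}
    - {"jaw":0.0,"travel":[0.003,0.013,0.002],"twist":0}
    - {"jaw":0.0,"travel":[0.004,0.016,0.002],"twist":0}
    - {"jaw":0.0,"travel":[0.0052,0.0195,0.002],"twist":0}
    - {"jaw":0.0,"travel":[0.0052,0.0195,0.002],"twist":0}

```text
t: 9.42
eef_pos: [591.5, -20.2, 197.3]
tcp_rot: [3.11, 0.058, 0.79]
ft_force: [-9.6, 3.3, 3.8]
opening: 0.004
grip_force: 4.9
```

drive_tool:
  targets:
    - {"jaw":0.0,"travel":[0.0015,0.0025,0],"twist":0}
    - {"jaw":0.0,"travel":[0.003,0.0045,0],"twist":0}
    - {"jaw":0.0,"travel":[0.003,0.0045,0],"twist":0}

```text
t: 9.67
eef_pos: [592.2, -20.3, 197.2]
tcp_rot: [3.118, 0.065, 0.79]
ft_force: [-35.1, 8.1, 16.9]
opening: 0.003
grip_force: 18.8
```

drive_tool:
  targets:
    - {"jaw":0.0,"travel":[0.0015,0.0015,0],"twist":0}
    - {"jaw":0.0,"travel":[0.003,0.003,0],"twist":0}
    - {"jaw":0.0,"travel":[0.003,0.003,0],"twist":0}

```text
t: 9.92
eef_pos: [592.6, -20.2, 197.2]
tcp_rot: [3.125, 0.071, 0.79]
ft_force: [-57.4, 7.6, 27.1]
opening: 0.005
grip_force: 30.5
```

The push stalled stiffly at x≈592, which matches fully shut. I'll back off, rise, and look.

drive_tool:
  targets:
    - {"jaw":0.0,"travel":[-0.015,-0.015,0],"twist":0}
    - {"jaw":0.0,"travel":[-0.035,-0.035,0],"twist":0}
    - {"jaw":0.0,"travel":[-0.05,-0.05,-0.02],"twist":0}
    - {"jaw":0.0,"travel":[-0.05,-0.05,-0.06],"twist":0}
    - {"jaw":0.0,"travel":[-0.05,-0.05,-0.1],"twist":0}
    - {"jaw":0.0,"travel":[-0.05,-0.05,-0.12],"twist":0}
    - {"jaw":0.0,"travel":[-0.05,-0.05,-0.12],"twist":0}

```text
t: 10.5
eef_pos: [534.9, -14.4, 323.3]
tcp_rot: [3.099, 0.051, 0.789]
ft_force: [0.3, -0.3, -0.8]
opening: 0.006
grip_force: 0.0
```

```bash
python3 - <<'E'
from fit import *
shot('top','t2.png');c=shot('wrist','w4.png')
a=cv2.resize(cv2.imread('pics/t2.png')[130:200,220:320],(400,280),interpolation=3)
b=cv2.resize(cv2.imread('pics/w4.png')[100:310,100:400],(400,280),interpolation=3)
cv2.imwrite('pics/c6.png',np.hstack([a,b]))
print(state()['joints'].round(2))
E
python3 go.py "490,-70,300,1.51"
```

```text
[-0.12  0.27  1.62 -0.07  1.25  0.69]
t 10.6 [533.6 -14.4 318.7] [3.105 0.055 0.789] F [ 0.2 -0.  -0.2] op 0.0 gf 0.0
[-0.069, 0.0074, 0.0228] -0.721
```

View pics/c6.png

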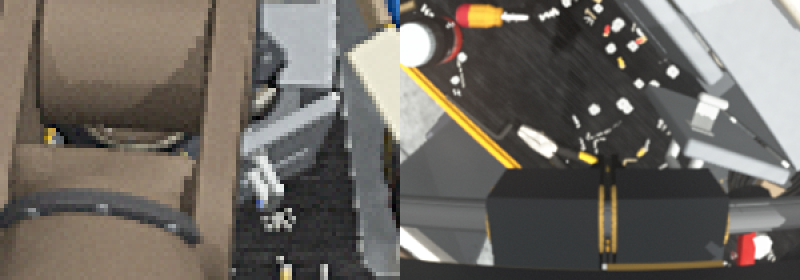

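The left leaf is flush and shut (wrist half of c6), and the right leaf still stands open at about 0.55. Next I'll press the right leaf on its face at ~44 mm from its hinge, inboard of the handle.

```bash
python3 - <<'E'
from fit import *
q=np.array([p[0]-1,p[1]+3.5,p[2]])
P=lambda a,d:W(q,(-44*np.sin(a)-d*np.cos(a),-95+44*np.cos(a)-d*np.sin(a),197)).round().tolist()
print(P(.55,70));print([P(a,27) for a in(.6,.5,.4,.3,.2,.1,0)])
E
python3 go.py "531,-144,318,1.51"
```

```text
[529.0, -142.0, 197.0]
[[566.0, -124.0, 197.0], [568.0, -119.0, 197.0], [572.0, -115.0, 197.0], [575.0, -111.0, 197.0], [579.0, -108.0, 197.0], [583.0, -105.0, 197.0], [587.0, -102.0, 197.0]]
t 10.6 [533.6 -14.4 318.7] [3.105 0.055 0.789] F [ 0.2 -0.  -0.2] op 0.0 gf 0.0
[-0.0936, 0.0891, 0.0091] -0.721
```

drive_tool:
  targets:
    - {"jaw":0.0,"travel":[-0.02,0.02,0.003],"twist":-0.12}
    - {"jaw":0.0,"travel":[-0.04,0.038,0.005],"twist":-0.24}
    - {"jaw":0.0,"travel":[-0.06,0.057,0.007],"twist":-0.36}
    - {"jaw":0.0,"travel":[-0.08,0.076,0.009],"twist":-0.48}
    - {"jaw":0.0,"travel":[-0.094,0.089,0.009],"twist":-0.6}
    - {"jaw":0.0,"travel":[-0.094,0.089,0.009],"twist":-0.72}
    - {"jaw":0.0,"travel":[-0.094,0.089,0.009],"twist":-0.72}

```text
t: 11.18
eef_pos: [530.0, -145.3, 316.0]
tcp_rot: [-3.128, 0.064, 1.514]
ft_force: [0.0, -0.7, -0.4]
opening: 0.005
grip_force: 0.0
```

```bash
python3 go.py "529,-143,197,1.51"
python3 - <<'E'
from fit import *
c=shot('wrist','w5.png')
def fe(X):
    r=c['R']@X+c['t'];th=np.arctan2(np.hypot(r[0],r[1]),r[2]);k=c['fx']*th/np.hypot(r[0],r[1]);return ((np.array([c['cx']+k*r[0],c['cy']+k*r[1]])-(130,100))*800/260).round().astype(int)
q=np.array([p[0]-1,p[1]+3.5,p[2]])
im=cv2.resize(cv2.imread('pics/w5.png')[100:295,130:390],(800,600),interpolation=3)
for a,col in((.45,(0,0,255)),(.55,(0,255,0)),(.65,(255,0,0))):
    X=lambda l,d,z:W(q,(-l*np.sin(a)-d*np.cos(a),-95+l*np.cos(a)-d*np.sin(a),z))
    cv2.circle(im,tuple(map(int,fe(X(70,46,217)))),3,col,-1)
    cv2.line(im,tuple(map(int,fe(X(0,14,230)))),tuple(map(int,fe(X(92,14,230)))),col,1)
cv2.circle(im,tuple(map(int,fe(W(q,(-14,3,230))))),3,(0,255,255),-1)
cv2.imwrite('pics/c7.png',im)
E
```

```text
t 11.18 [ 530.  -145.3  316. ] [-3.128  0.064  1.514] F [ 0.  -0.7 -0.4] op 0.01 gf 0.0
[0.0098, 0.0005, 0.1186] 0.004
```

View pics/c7.png

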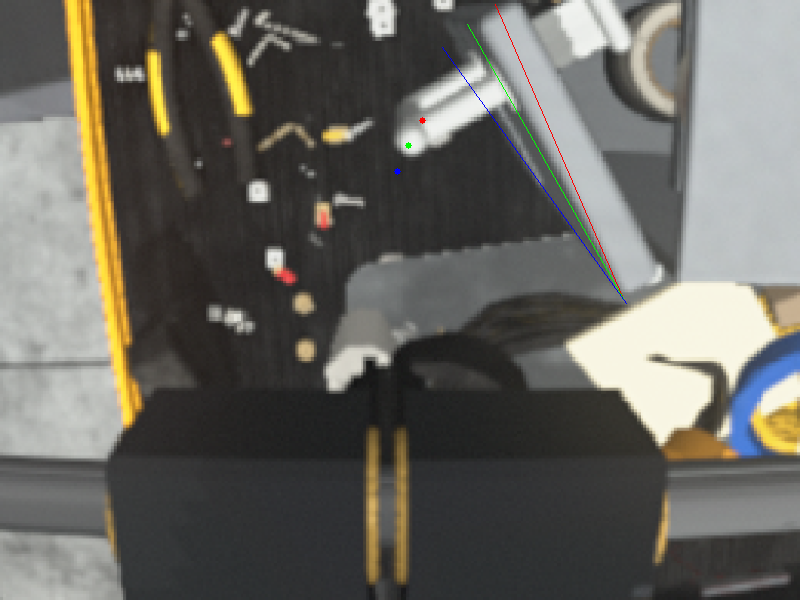

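The right leaf is at ~0.53 (handle top at (410,140)), and the tool stands in front of its hinge side. I'll descend and push.

drive_tool:
  targets:
    - {"jaw":0.0,"travel":[0.003,0,0.03],"twist":0}
    - {"jaw":0.0,"travel":[0.006,0,0.06],"twist":0}
    - {"jaw":0.0,"travel":[0.01,0,0.09],"twist":0}
    - {"jaw":0.0,"travel":[0.01,0,0.11],"twist":0}
    - {"jaw":0.0,"travel":[0.01,0,0.118],"twist":0}
    - {"jaw":0.0,"travel":[0.01,0,0.118],"twist":0}

```text
t: 11.73
eef_pos: [528.7, -141.2, 197.5]
tcp_rot: [-3.128, 0.064, 1.508]
ft_force: [0.0, -0.3, 0.6]
opening: 0.006
grip_force: 0.0
```

```bash
python3 go.py "566,-124,197,1.51;568,-119,197,1.51;572,-115,197,1.51;575,-111,197,1.51;579,-108,197,1.51;583,-105,197,1.51;587,-102,197,1.51"
```

```text
t 11.73 [ 528.7 -141.2  197.5] [-3.128  0.064  1.508] F [ 0.  -0.3  0.6] op 0.01 gf 0.0
[0.0195, 0.0362, -0.0012] -0.002
[0.0246, 0.0378, -0.0016] -0.002
[0.0288, 0.0416, -0.0019] -0.002
[0.033, 0.0443, -0.0022] -0.002
[0.0362, 0.0481, -0.0024] -0.002
[0.0394, 0.0519, -0.0027] -0.002
[0.0427, 0.0557, -0.003] -0.002
```

drive_tool:
  targets:
    - {"jaw":0.0,"travel":[0.012,0.02,-0.001],"twist":0}
    - {"jaw":0.0,"travel":[0.0195,0.034,-0.001],"twist":0}
    - {"jaw":0.0,"travel":[0.0246,0.038,-0.002],"twist":0}
    - {"jaw":0.0,"travel":[0.029,0.0415,-0.002],"twist":0}
    - {"jaw":0.0,"travel":[0.033,0.0445,-0.002],"twist":0}
    - {"jaw":0.0,"travel":[0.036,0.048,-0.002],"twist":0}
    - {"jaw":0.0,"travel":[0.036,0.048,-0.002],"twist":0}

```text
t: 12.32
eef_pos: [579.6, -108.4, 198.9]
tcp_rot: [-3.132, 0.065, 1.51]
ft_force: [0.2, 0.2, 1.6]
opening: 0.003
grip_force: 0.2
```

drive_tool:
  targets:
    - {"jaw":0.0,"travel":[0.0015,0.002,0],"twist":0}
    - {"jaw":0.0,"travel":[0.003,0.004,0],"twist":0}
    - {"jaw":0.0,"travel":[0.0045,0.006,0],"twist":0}
    - {"jaw":0.0,"travel":[0.0055,0.008,0],"twist":0}
    - {"jaw":0.0,"travel":[0.0055,0.008,0],"twist":0}

```text
t: 12.73
eef_pos: [587.6, -104.1, 198.4]
tcp_rot: [-3.131, 0.065, 1.51]
ft_force: [-0.6, -1.0, 0.6]
opening: 0.004
grip_force: 0.5
```

drive_tool:
  targets:
    - {"jaw":0.0,"travel":[0.0,0.002,0],"twist":0}
    - {"jaw":0.0,"travel":[0.0,0.004,0],"twist":0}
    - {"jaw":0.0,"travel":[0,0.005,0],"twist":0}
    - {"jaw":0.0,"travel":[0,0.005,0],"twist":0}

```text
t: 13.07
eef_pos: [590.4, -103.9, 198.2]
tcp_rot: [-3.126, 0.065, 1.511]
ft_force: [-16.2, 0.2, 9.3]
opening: 0.003
grip_force: 8.7
```

drive_tool:
  targets:
    - {"jaw":0.0,"travel":[0.0,0.002,0],"twist":0}
    - {"jaw":0.0,"travel":[0.0,0.004,0],"twist":0}
    - {"jaw":0.0,"travel":[0,0.004,0],"twist":0}

```text
t: 13.32
eef_pos: [590.7, -103.9, 198.2]
tcp_rot: [-3.117, 0.065, 1.511]
ft_force: [-38.9, 0.9, 19.7]
opening: 0.0
grip_force: 20.5
```

drive_tool:
  targets:
    - {"jaw":0.0,"travel":[0.0,0.002,0],"twist":0}
    - {"jaw":0.0,"travel":[0.0,0.004,0],"twist":0}
    - {"jaw":0.0,"travel":[0,0.004,0],"twist":0}

```text
t: 13.57
eef_pos: [591.0, -103.8, 198.2]
tcp_rot: [-3.108, 0.064, 1.511]
ft_force: [-60.6, 1.5, 30.4]
opening: 0.004
grip_force: 32.3
```

Stiff, so it's home. Retreat and verify numerically against the first side picture, since my picture views are used up.

drive_tool:
  targets:
    - {"jaw":0.0,"travel":[0,-0.03,0],"twist":0}
    - {"jaw":0.0,"travel":[-0.01,-0.06,0],"twist":0}
    - {"jaw":0.0,"travel":[-0.01,-0.09,-0.02],"twist":0}
    - {"jaw":0.0,"travel":[-0.04,-0.11,-0.05],"twist":0}
    - {"jaw":0.0,"travel":[-0.07,-0.12,-0.08],"twist":0}
    - {"jaw":0.0,"travel":[-0.1,-0.12,-0.11],"twist":0}
    - {"jaw":0.0,"travel":[-0.13,-0.12,-0.13],"twist":0}
    - {"jaw":0.0,"travel":[-0.16,-0.12,-0.15],"twist":0}

```text
t: 14.23
eef_pos: [473.2, -248.4, 362.1]
tcp_rot: [-3.134, 0.066, 1.511]
ft_force: [0.8, 0.5, -0.5]
opening: 0.006
grip_force: 0.0
```

Run:
```python
from fit import *
print(state()['eef_pos'].round(),state()['ft_force'].round(1))
shot('side','s2.png')
a=cv2.imread('pics/side1.png',0);b=cv2.imread('pics/s2.png',0)
q=np.array([p[0]-1,p[1]+3.5,p[2]])
print('brightness profile along both leaf fronts at several z, cupboard y 90..-90; before/after (after should be uniform grey)')
for z in(60,120,175):
    for im in(a,b):
        print(z,[int(im[tuple(np.round(pr('side',W(q,(-14,y,z)))[::-1]).astype(int))]) for y in range(88,-95,-8)])
def reg(im,x0,x1,y0,y1):return im[y0:y1,x0:x1].astype(float)
# right leaf hinge-side+face patch vs start; patch match for bystanders
for n,(x0,x1,y0,y1) in dict(rleaf=(284,318,170,236),black=(182,206,210,250),oiler=(200,218,193,224),roof=(255,330,140,175)).items():
    m=cv2.matchTemplate(b[y0-8:y1+8,x0-8:x1+8],a[y0:y1,x0:x1],cv2.TM_CCOEFF_NORMED);_,v,_,l=cv2.minMaxLoc(m);print(n,round(v,3),l[0]-8,l[1]-8)
```

```text
[ 473. -248.  362.] [ 0.8  0.5 -0.5]
brightness profile along both leaf fronts at several z, cupboard y 90..-90; before/after (after should be uniform grey)
60 [79, 104, 111, 134, 144, 120, 126, 128, 130, 120, 126, 132, 107, 97, 102, 100, 100, 102, 100, 103, 103, 101, 106]
60 [119, 114, 115, 119, 119, 120, 120, 122, 123, 129, 113, 103, 106, 101, 106, 102, 104, 103, 104, 104, 103, 105, 110]
120 [78, 126, 177, 217, 154, 108, 117, 114, 112, 129, 124, 107, 163, 201, 118, 104, 103, 103, 103, 99, 114, 117, 123]
120 [106, 120, 120, 120, 117, 121, 120, 121, 120, 123, 114, 101, 166, 207, 122, 107, 106, 108, 105, 105, 106, 106, 113]
175 [77, 139, 142, 133, 203, 176, 212, 132, 40, 52, 38, 43, 127, 157, 106, 104, 107, 122, 123, 121, 121, 119, 121]
175 [124, 121, 125, 125, 126, 123, 130, 127, 127, 125, 113, 105, 136, 158, 110, 107, 108, 112, 108, 110, 111, 110, 113]
rleaf 0.985 0 0
black 0.955 0 0
oiler 0.908 0 0
roof 0.625 -1 0
```

```bash
python3 -c "
from cell import *
print(job_done())"
```

```text
the job is handed in; nothing more can be done
None
```

The job is handed in: I pulled the right leaf open, pressed the left leaf home, then pressed the right one home over it. Final picture comparisons show both leaves shut and the black bottle and oiler unmoved; the jar and tape measure weren't re-checked but the arm stayed well above them, and the judge gave no result.

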